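# Snap the reagent cassette into the empty bay

## Robot

A 6-joint arm with a two-finger parallel gripper is mounted at the origin on a cart in front of the work surface, level with it; the furniture and walls round the work are solid. World frame = base frame: x ahead of the robot, y to its left, z up, the work surface at z = 0. Lengths are in m, angles in rad, forces in N, time in s.
With the tool pointing down it reaches from about 0.325 to 0.775 m from the base axis. Payload 5.5 kg.
Tool frame: the origin (TCP) lies midway between the tips of the shut fingers; the grasp point (between the pads) lies 19 mm behind it; z points along the fingers, y is the line along which they close (so a half turn about z gives the same grasp; the last joint's range is limited). The gripper opens to 88 mm and grips with 3 to 60 N. Pads are 20 mm wide; open, the fingers measure 115 mm over their backs; the gripper's body (75 mm by 178 mm) begins 61 mm behind the grasp point.
Start: joints at [-1.331, 0.091, 1.231, -0, 1.82, -0.057], TCP at [0.175, -0.574, 0.223] pointing down, gripper open.
Joint ranges: [-2.87, 2.87], [-0.86, 2.18], [0.17, 2.46], [-1.51, 4.65], [0.06, 2.69], [-2.65, 2.65]. Speed limits (rad/s): [2.57, 2.57, 3.01, 3.14, 3.14, 3.14].

## Interface

Orientations are given as a unit quaternion [w, x, y, z].
In Python, from rig import sense, camera, finish_job gives the robot as it stands. The module is installed in compiled form; this text tells all that it offers.
- The arm moves only by the tool jog_arm, never from a script. Its argument "increments" is a list that holds one entry, the list of rows, each a list of 6 numbers: the shift along the tool's x, y, z in m, then the turn, a rotation vector about the tool's x, y, z in degrees. In form: [[[tx, ty, tz, ax, ay, az], ...]]. A call has 1 to 5 rows; each row is the pose to reach, as a shift and turn from the pose commanded when the call began, along the tool's axes at that moment; what a row does not reach only later rows make up. A row lasts 1/12 s, in which the tool goes at most 41.7 mm and 7.16 degrees, less where a joint would pass 70% of its speed; a pose out of reach is approached as far as the arm can. A call with a gripper value outside its range is refused whole. "fingers" is the opening, from -1 (shut) to 1 (fully open), set as the call begins (left out, the last holds). The fingers move at their own pace and stop on an object; "newtons" is the grip in N (left out, the last holds). Time passes only in rows, so rows that repeat a pose let the fingers close. It gives the time, the measured TCP pose, the force, the opening and the grip force at its end, in the units of the state.
- sense(): the state, without advancing time (a new reading comes with each control period).
- camera(name): name is "scene" or "top"; returns a dict with "image" (480x640x3 uint8, red, green, blue), "K" (3x3 intrinsics, pixels), "dist" ([k1, k2, p1, p2, k3] as OpenCV has them; the pictures are not rectified), "position" and "rotation" of the camera in the world. Camera axes: x right, y up, looking along -z (the intrinsics and any distortion apply to the point x, -y, -z); pixel columns grow to the right and rows downward; lengths in m; the calibration is good to about 2 mm. A picture is of the moment at which its call begins. There is no depth.
- finish_job(): hands the job in; it is judged then, once.
The state is a dict: "clock": time; "q": joint angles; "qd": joint speeds; "effort": joint torques, N m; "eef_pos": TCP position; "tcp_rot": TCP orientation; "contact_force": force on the tool from outside, world axes, zero at the start; "ft_torque": the same for the moment, N m; "opening": opening from 0.0 (shut) to 1.0 (fully open); "finger_force": force on a finger pad.
Only numpy, scipy, OpenCV 4.12 (cv2) and the standard library are available. Lean on these libraries where they do the work, as an engineer would, in place of code of your own. Each camera call takes 0.05 s, during which the arm holds its last target. There are 200 camera calls.

## Task

Load the short reagent cassette into the empty bay of the cassette rack: push it straight down past the spring latch until it is fully home and the latch has snapped back over its foot, then let go. Leave the longer cassette and the timer where they are.

Things in the scene. Friction and masses are not known exactly. Their poses are not given: they have to be found in the camera images.
- cassette_centre (a point): Short white reagent cassette, upright, loose, 0.12 kg: its centre, 42.5 mm above its underside. x along its length, y across, z up. Foot 70 (x) x 30 (y), 24 high; body 44 x 30, 24 to 45 mm up; ribbed grip fin 40 (x) x 18 (y), 45 to 85 mm up: grasp the fin across its 18 mm, along y. Same after a half turn about z.
- bay_seat (a point): Empty bay, fixed: where the cassette's centre is when fully home, 50.5 mm above the table, the cassette's x along the bay's x (either way round). Slot 74 (x) x 35 (y) mm inside, floor 8 mm above the table, walls to 38; flares up to 48 mm widen the mouth by 6 mm a side. A like bay 84 mm beside it (left or right) is already filled with a fixed short cassette, top 93 mm high.
- latch (a joint): Steel spring bolt at the -x end of the empty bay, m: 0 = sprung out over the slot (start and end), 0.013 = pushed right back. Nose 33.5 to 54 mm above the table, sloped on top, reaching 8.5 mm into the slot: the foot pushed down on it drives it back, and it snaps out over the foot once that is home. About 5 to 15 N down. Housing 58 mm, thumb bar 73 mm high, 64 mm from slot centre.
- long_cassette: Bystander: the long white cassette, 100 x 30 x 85 mm, too long for the bay; loose, upright. Origin at the centre of its underside, x along its length.
- timer: Bystander: white kitchen-style timer, 61 x 61 x 21 mm, loose, lying on the table. Origin at the centre of its underside.

How it is judged:
On the way:
1. the short cassette, over the empty bay, pushes the spring bolt back by more than 4 mm (value of joint latch above 0.004 m and horizontal distance between cassette_centre and bay_seat below 0.02 m), for 0.05 s.
At the end, for the whole second after the job is handed in: The short cassette stands at rest fully home in the empty bay: its centre within 10 mm of bay_seat and no more than 4 mm above it, tilt under 0.1 rad, lined up with the bay within 10 degrees; the spring bolt is back out (under 2 mm from 0). The long cassette stands upright on the table (distance between cassette_centre and bay_seat below 0.01 m and z of cassette_centre in the frame of bay_seat below 0.004 m and angle between each of cassette_centre, long_cassette's own z axis and vertical below 0.1 rad and angle between the x axis of cassette_centre and the x axis of bay_seat, either way round below 0.18 rad and value of joint latch below 0.002 m and linear speed of cassette below 0.02 m/s and height (world z) of long_cassette below 0.01 m); the robot touches nothing.
It fails at once if the long cassette is moved by more than 30 mm (distance of long_cassette from where it was at the start of the episode above 0.03 m).
It fails at once if the timer is moved by more than 30 mm (distance of timer from where it was at the start of the episode above 0.03 m).
It also fails if it takes over 48 s, if anything falls off the work surface, if the arm or the gripper's body presses on something with over 40 N, if the wrist force passes 120 N, or if a joint passes its speed limit or range.

## Working session

There is one attempt and no reset: what is moved stays moved. The work goes in short steps, Python scripts to look and compute and a tool call to move; the robot and the scene stay as the last step left them, time stands still between calls to the robot, and variables do not carry over. Pictures are saved under pics/ and viewed, at most 10 in all, crops included, and the job is handed in when it is done.

Besides the shell and the picture viewer there is one more tool, called after "Request:" as name(argument=value, ...), one argument or row to a line, values as JSON. jog_arm: Moves the arm, as the interface text tells. Its arguments: {"type":"object","properties":{"increments":{"type":"array","items":{"type":"array","items":{"type":"array","items":{"type":"number"}}}},"fingers":{"type":"number"},"newtons":{"type":"number"}},"required":["increments"]}

```bash
mkdir -p pics
cat > h.py <<'E'
import numpy as np, cv2, pickle
from rig import sense, camera, finish_job
def snap(n,tag):
    c=camera(n); cv2.imwrite(f'pics/{tag}.png',c['image'][:,:,::-1]); pickle.dump(c,open(f'{tag}.pkl','wb')); return c
def ray(c,uv,z):
    p=cv2.undistortPoints(np.array(uv,float).reshape(-1,1,2),np.array(c['K']),np.array(c['dist'],float)).reshape(-1,2)
    d=np.c_[p[:,0],-p[:,1],-np.ones(len(p))]@np.array(c['rotation']).T
    o=np.array(c['position']); return o+d*((z-o[2])/d[:,2])[:,None]
E
python3 - <<'E'
from h import *
for n in('scene','top'):
    c=snap(n,n+'0'); print(n,c['position'],np.round(c['rotation'],3).tolist(),c['K'][0][0],c['dist'])
s=sense();print(s)
E
```

```text
scene [0.04264255 0.52784015 0.8953648 ] [-0.317, -0.135, 0.343, 0.874] 574.5079797647098 [-0.18041245  0.          0.          0.          0.        ]
top [ 0.39625811 -0.03995046  0.90924996] [-0.641, -0.066, 0.078, 0.76] 464.6811056341079 [0.01535885 0.         0.         0.         0.        ]
{'clock': 0.1, 'q': array([-1.33071891e+00,  9.17913134e-02,  1.23172576e+00, -5.34384040e-06,
        1.81980442e+00, -5.67193081e-02]), 'qd': array([-7.55808657e-05, -3.60456443e-04, -2.19033707e-03, -2.22214334e-04,
       -6.70261280e-04,  5.41484269e-04]), 'effort': array([ 2.61789624e-03, -4.47858489e+01, -4.07570243e+01,  6.99731056e-02,
        2.84316094e-02, -1.23203622e-04]), 'eef_pos': array([ 0.17539945, -0.57352166,  0.22163774]), 'tcp_rot': array([-8.60552886e-04,  9.89008883e-01,  1.47853584e-01, -8.17174600e-05]), 'contact_force': array([-0.34286682,  0.16997638,  0.6421579 ]), 'ft_torque': array([-0.00575573, -0.02346952,  0.03439194]), 'finger_force': 0.0, 'opening': 0.999191916330828}
```

View pics/top0.png

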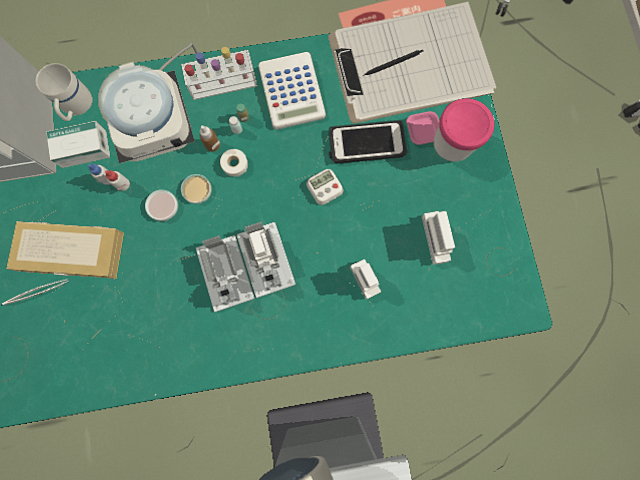

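View pics/scene0.png

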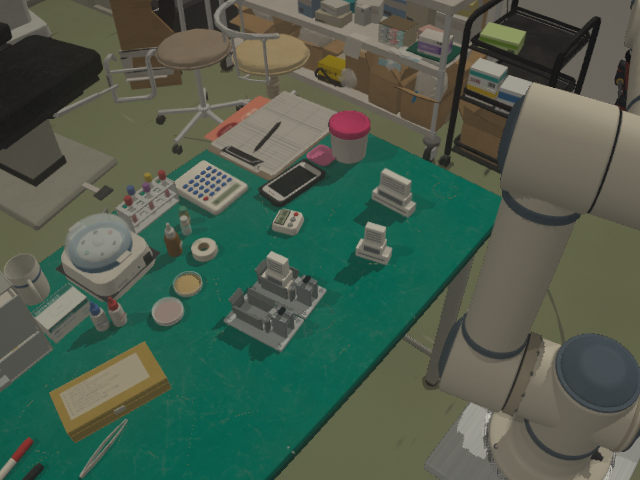

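The top view shows the empty bay at about (222,273), with the filled bay beside it at (264,247). The short cassette is at (366,279), the long one at (438,237) and the timer at (324,186). The camera rotation is given as a quaternion, so I'll convert it and then zoom in.

```bash
sed -i "s/^import numpy.*/&\nfrom scipy.spatial.transform import Rotation as Ro/; s/np.array(c\['rotation'\]).T/Ro.from_quat(np.roll(c['rotation'],-1)).as_matrix().T/" h.py
python3 - <<'E'
from h import *
t=cv2.imread('pics/top0.png'); s=cv2.imread('pics/scene0.png')
cv2.imwrite('pics/tz.png',cv2.resize(t[215:315,190:390],None,fx=4,fy=4,interpolation=cv2.INTER_CUBIC))
cv2.imwrite('pics/sz.png',cv2.resize(s[210:355,215:400],None,fx=4,fy=4,interpolation=cv2.INTER_CUBIC))
c=pickle.load(open('top0.pkl','rb'))
print(ray(c,[[366,279],[222,273],[264,247],[438,237],[324,186]],0.04).round(3))
E
```

```text
[[ 0.479 -0.143  0.04 ]
 [ 0.535  0.122  0.04 ]
 [ 0.571  0.037  0.04 ]
 [ 0.534 -0.293  0.04 ]
 [ 0.671 -0.096  0.04 ]]
```

View pics/tz.png

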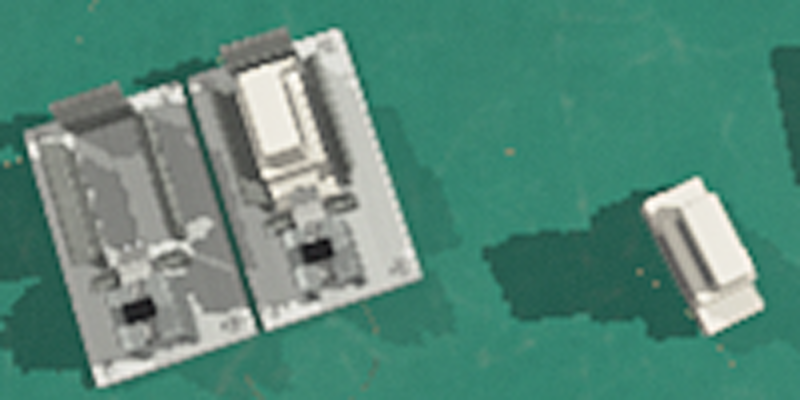

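View pics/sz.png

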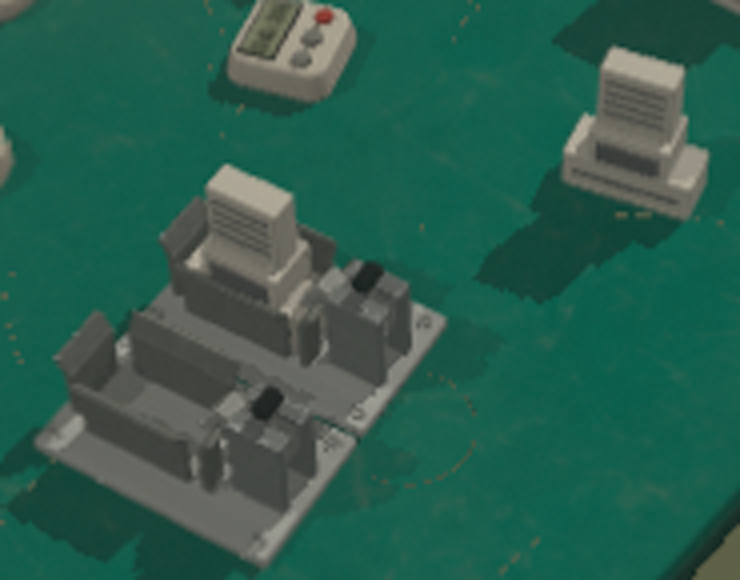

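The crops show the latches with black thumb bars at the near end of each bay. The fin tops and baseplate edges are clear: in the top crop the short fin is around (718,240), the bars at (138,310) and (317,250). I'll cast rays from both views.

Run:
```python
from h import *
T=pickle.load(open('top0.pkl','rb'));S=pickle.load(open('scene0.pkl','rb'))
t=lambda p,z:ray(T,np.array(p)/4+[190,215]-.375,z)
s=lambda p,z:ray(S,np.array(p)/4+[215,210]-.375,z)
for n,P in dict(
 finT=t([(681,203),(707,191),(757,272),(727,290)],.085), finS=s([(615,47),(685,68),(680,93),(602,72)],.085),
 barT=t([(138,310),(317,250)],.073), barS=s([(268,401),(368,275)],.073),
 fillS=s([(226,165),(297,192),(290,217),(207,186)],.093),
 fillT=t([(238,72),(283,62),(303,150),(265,163)],.093),
 plateE=t([(27,130),(185,85),(258,330),(98,385)],.006),plateF=t([(190,75),(342,28),(422,278),(262,330)],.006),
 footT=t([(642,207),(700,177),(763,305),(710,335)],.024)).items():
  print(n,P[:,:2].round(4).tolist(),'mean',P.mean(0)[:2].round(4),'edges deg',[round(float(np.degrees(np.arctan2(*(P[(i+1)%len(P)]-P[i])[1::-1]))),1) for i in range(len(P))],[round(float(np.linalg.norm(P[(i+1)%len(P)]-P[i])),4) for i in range(len(P))])
```

```text
finT [[0.5001, -0.1313], [0.5034, -0.1437], [0.4641, -0.1587], [0.4585, -0.1441]] mean [ 0.4815 -0.1444] edges deg [-74.9, -159.1, 110.9, 17.2] [0.0129, 0.0421, 0.0157, 0.0435]
finS [[0.4989, -0.1501], [0.4633, -0.1603], [0.4552, -0.1447], [0.4935, -0.132]] mean [ 0.4777 -0.1468] edges deg [-164.1, 117.5, 18.4, -73.2] [0.0371, 0.0176, 0.0403, 0.0189]
barT [[0.4951, 0.1162], [0.5082, 0.0333]] mean [0.5017 0.0747] edges deg [-81.0, 99.0] [0.084, 0.084]
barS [[0.4916, 0.115], [0.5047, 0.0322]] mean [0.4982 0.0736] edges deg [-81.0, 99.0] [0.0839, 0.0839]
fillS [[0.5893, 0.0361], [0.5519, 0.0274], [0.5441, 0.0409], [0.5871, 0.0515]] mean [0.5681 0.039 ] edges deg [-166.9, 120.1, 13.8, -81.8] [0.0384, 0.0156, 0.0443, 0.0155]
fillT [[0.5909, 0.0547], [0.592, 0.0341], [0.5508, 0.0311], [0.5478, 0.0486]] mean [0.5704 0.0421] edges deg [-86.8, -175.8, 99.6, 8.1] [0.0206, 0.0413, 0.0177, 0.0435]
plateE [[0.6001, 0.1714], [0.6095, 0.0916], [0.4837, 0.0729], [0.4707, 0.1521]] mean [0.541 0.122] edges deg [-83.3, -171.5, 99.3, 8.5] [0.0803, 0.1272, 0.0803, 0.1309]
plateF [[0.6141, 0.0885], [0.6251, 0.0105], [0.4951, -0.0092], [0.4834, 0.071]] mean [0.5544 0.0402] edges deg [-81.9, -171.4, 98.3, 7.6] [0.0788, 0.1315, 0.081, 0.1319]
footT [[0.509, -0.1192], [0.5186, -0.1494], [0.4533, -0.1673], [0.4436, -0.1398]] mean [ 0.4811 -0.1439] edges deg [-72.3, -164.7, 109.4, 17.5] [0.0317, 0.0678, 0.0291, 0.0686]
```

Request:
jog_arm(
  increments=[
    [[0.032,-0.0245,0,0,0,0],[0.064,-0.049,0,0,0,0],[0.096,-0.0735,0,0,0,0],[0.128,-0.098,0,0,0,0],[0.16,-0.1225,0,0,0,0]],
  ],
  fingers=0.3,
  newtons=60,
)

```text
clock: 0.52
eef_pos: [0.2932, -0.4081, 0.222]
tcp_rot: [-0.0, 0.989, 0.148, -0.0]
contact_force: [0.7, -0.1, 0.3]
opening: 0.665
finger_force: 0.0
```

Request:
jog_arm(
  increments=[
    [[0.032,-0.0245,0,0,0,0],[0.064,-0.049,0,0,0,0],[0.096,-0.0735,0,0,0,0],[0.128,-0.098,0,0,0,0],[0.16,-0.1225,0,0,0,0]],
  ],
)

```text
clock: 0.93
eef_pos: [0.4104, -0.244, 0.2224]
tcp_rot: [-0.0, 0.989, 0.148, -0.0]
contact_force: [1.0, -0.6, 0.1]
opening: 0.654
finger_force: 0.0
```

Request:
jog_arm(
  increments=[
    [[0.032,-0.0245,0,0,0,0],[0.064,-0.049,0,0,0,0],[0.0967,-0.076,0,0,0,0],[0.0967,-0.076,0,0,0,0],[0.0967,-0.076,0,0,0,0]],
  ],
)

```text
clock: 1.35
eef_pos: [0.4806, -0.143, 0.2219]
tcp_rot: [-0.0, 0.989, 0.15, -0.001]
contact_force: [0.1, -0.5, -0.1]
opening: 0.648
finger_force: 0.0
```

Request:
jog_arm(
  increments=[
    [[-0.001,0.0015,0.035,0,0,0],[-0.001,0.0015,0.07,0,0,0],[-0.001,0.0015,0.1,0,0,0],[-0.001,0.0015,0.12,0,0,0],[-0.001,0.0015,0.125,0,0,0]],
  ],
)

```text
clock: 1.77
eef_pos: [0.4766, -0.1473, 0.0928]
tcp_rot: [-0.002, 0.989, 0.147, -0.003]
contact_force: [-0.1, 0.9, 0.3]
opening: 0.65
finger_force: 0.0
```

Request:
jog_arm(
  increments=[
    [[0,0,0.015,0,0,0],[0,0,0.03,0,0,0],[0,0,0.04,0,0,0],[0,0,0.048,0,0,0],[0,0,0.048,0,0,0]],
  ],
)

```text
clock: 2.18
eef_pos: [0.4787, -0.147, 0.0485]
tcp_rot: [-0.0, 0.989, 0.147, -0.001]
contact_force: [0.3, -0.2, -0.1]
opening: 0.649
finger_force: 0.0
```

Run:
```python
from h import *
s=sense();print(s['eef_pos'],s['contact_force'],s['opening'])
a=snap('top','t1')['image'];b=snap('scene','s1')['image']
A=cv2.resize(a[225:325,310:410],(400,400),interpolation=cv2.INTER_CUBIC);B=cv2.resize(b[180:280,320:420],(400,400),interpolation=cv2.INTER_CUBIC)
cv2.imwrite('pics/g1.png',np.hstack([A,B])[:,:,::-1])
```

```text
[ 0.47873393 -0.14703339  0.04851599] [ 0.28016807 -0.22847459 -0.12160576] 0.6490221414942611
```

View pics/g1.png

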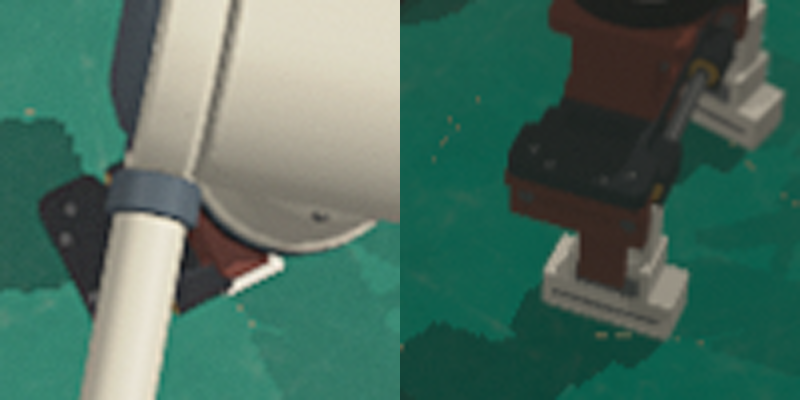

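The right half (scene view) shows the near finger beside the fin at about (607,260) with its tip just above the body. The grasp is lined up, so I'll close.

Request:
jog_arm(
  increments=[
    [[0,0,0,0,0,0],[0,0,0,0,0,0],[0,0,0,0,0,0],[0,0,0,0,0,0],[0,0,0,0,0,0]],
  ],
  fingers=-1,
  newtons=60,
)

```text
clock: 2.7
eef_pos: [0.4797, -0.1467, 0.05]
tcp_rot: [0.0, 0.989, 0.148, 0.0]
contact_force: [0.1, -0.2, -0.6]
opening: 0.311
finger_force: 0.0
```

Request:
jog_arm(
  increments=[
    [[0,0,0,0,0,0],[0,0,0,0,0,0],[0,0,0,0,0,0],[0,0,0,0,0,0],[0,0,0,0,0,0]],
  ],
)

```text
clock: 3.12
eef_pos: [0.4796, -0.1466, 0.0497]
tcp_rot: [-0.0, 0.989, 0.148, 0.0]
contact_force: [0.2, -0.7, 0.7]
opening: 0.204
finger_force: 60.0
```

Request:
jog_arm(
  increments=[
    [[0,0,-0.02,0,0,0],[0,0,-0.05,0,0,0],[0,0,-0.08,0,0,0],[0,0,-0.1,0,0,0],[0,0,-0.1,0,0,0]],
  ],
)

```text
clock: 3.53
eef_pos: [0.4815, -0.1474, 0.1549]
tcp_rot: [0.002, 0.989, 0.148, 0.004]
contact_force: [1.4, -0.2, -0.6]
opening: 0.202
finger_force: 60.0
```

Request:
jog_arm(
  increments=[
    [[0.019,-0.0294,-0.01,0,0,0],[0.038,-0.0588,-0.02,0,0,0],[0.057,-0.0882,-0.03,0,0,0],[0.076,-0.1176,-0.03,0,0,0],[0.095,-0.147,-0.03,0,0,0]],
  ],
)

```text
clock: 3.95
eef_pos: [0.5276, 0.0232, 0.1789]
tcp_rot: [0.0, 0.989, 0.148, -0.0]
contact_force: [0.1, -0.2, -1.1]
opening: 0.204
finger_force: 60.0
```

Request:
jog_arm(
  increments=[
    [[0.019,-0.0294,0,0,0,2],[0.038,-0.0588,0,0,0,4],[0.058,-0.09,0,0,0,6],[0.058,-0.09,0,0,0,8.4],[0.058,-0.09,0,0,0,8.4]],
  ],
)

```text
clock: 4.37
eef_pos: [0.556, 0.1265, 0.1771]
tcp_rot: [0.0, 0.997, 0.076, -0.002]
contact_force: [-0.3, -0.3, -1.5]
opening: 0.199
finger_force: 60.0
```

Request:
jog_arm(
  increments=[
    [[0,0,0.01,0,0,0],[0,0,0.03,0,0,0],[0,0,0.04,0,0,0],[0,0,0.04,0,0,0],[0,0,0.04,0,0,0]],
  ],
)

```text
clock: 4.78
eef_pos: [0.5558, 0.1237, 0.1383]
tcp_rot: [0.0, 0.997, 0.075, -0.001]
contact_force: [-0.0, 0.5, -0.7]
opening: 0.205
finger_force: 60.0
```

Run:
```python
from h import *
s=sense();q=s['tcp_rot'];print(s['eef_pos'],q,np.degrees(2*np.arctan2(q[2],q[1])),s['contact_force'])
a=snap('top','t2')['image'];b=snap('scene','s2')['image']
A=cv2.resize(a[200:325,180:305],(400,400),interpolation=cv2.INTER_CUBIC);B=cv2.resize(b[230:355,210:335],(400,400),interpolation=cv2.INTER_CUBIC)
cv2.imwrite('pics/g2.png',np.hstack([A,B])[:,:,::-1])
```

```text
[0.5558499  0.12368223 0.13831453] [ 1.66724691e-04  9.97213637e-01  7.45882259e-02 -1.23729464e-03] 8.555132908956068 [-0.00906022  0.53190031 -0.72393963]
```

View pics/g2.png

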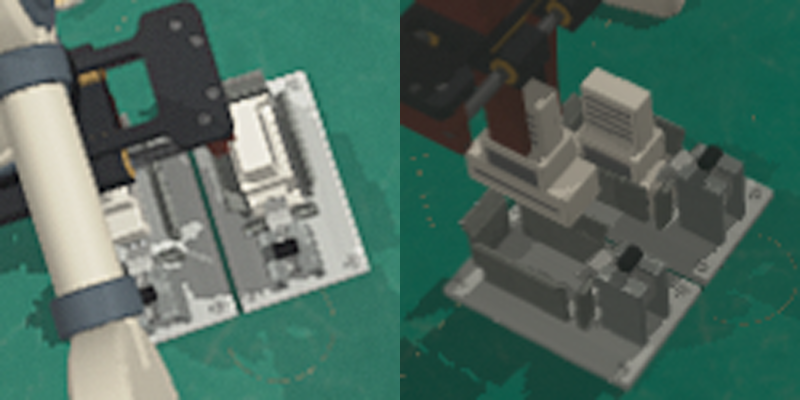

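The scene half shows the cassette held level above the empty bay, with foot-top corners at about (470,150), (572,203) and (598,168). I'll measure those and the bay from the same camera, so its bias cancels.

Run:
```python
from h import *
S=pickle.load(open('s2.pkl','rb'))
b=S['image']
cv2.imwrite('pics/g3.png',cv2.resize(b[248:353,213:320],(800,785),interpolation=cv2.INTER_CUBIC)[:600,:,::-1])
f=lambda p,z:ray(S,(np.array(p)-[400,0])/3.2+[210,230]-.35,z)
P=f([(470,150),(572,203),(598,168)],.1126);print(P.round(4),(P[0]+P[2])/2)
```

```text
[[0.5884 0.138  0.1126]
 [0.5186 0.1286 0.1126]
 [0.5245 0.1018 0.1126]] [0.55644846 0.11990981 0.1126    ]
```

View pics/g3.png

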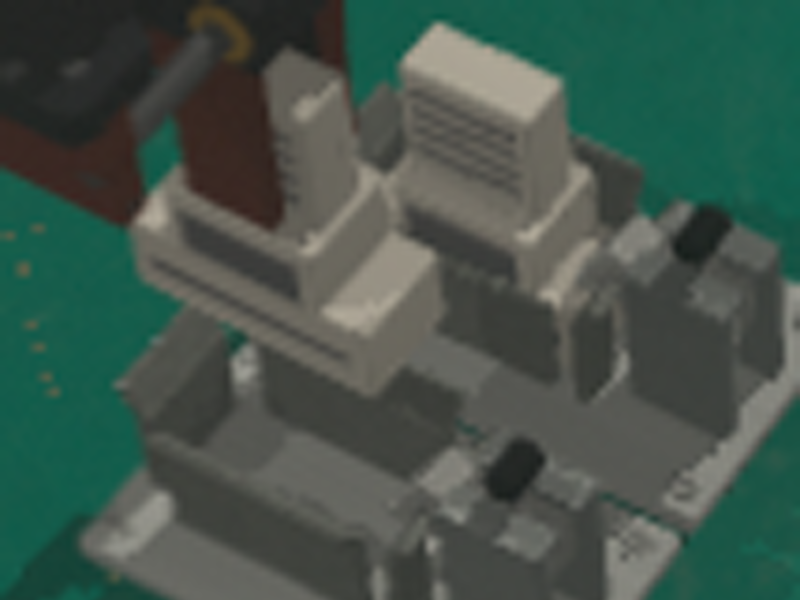

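The enlarged view shows the foot-top corners at (133,230), (365,338) and (440,255). The thumb bars are at (515,470) and (703,235), and the filled fin top at (437,22), (562,80), (525,122) and (402,65).

Run:
```python
from h import *
S=pickle.load(open('s2.pkl','rb'))
f=lambda p,z:ray(S,np.array(p)/7.477+[213,248]-.43,z)
u=np.array([np.cos(.15),np.sin(.15)]);v=np.array([-u[1],u[0]])
P=f([(133,230),(365,338),(440,255)],.1126)[:,:2];print(P.round(4),'held',((P[0]+P[2])/2).round(4), 'from near corner',P[1]+.035*u-.015*v,P[2]+.035*u+.015*v)
B=f([(368,393)],.0886)[:,:2];print('bottom corner',B+.035*u-.015*v)
b=f([(515,468),(703,233)],.073)[:,:2];print('seat by bars',b[0]+.064*u,b[1]+.064*u+.084*v)
F=f([(437,22),(562,80),(525,122),(402,65)],.093)[:,:2];print('seat by fin',F.mean(0)+.084*v)
```

```text
[[0.587  0.1423]
 [0.5218 0.1303]
 [0.5254 0.1011]] held [0.5562 0.1217] from near corner [0.5586641  0.12071902] [0.55773018 0.12118135]
bottom corner [[0.56136548 0.11998413]]
seat by bars [0.55470913 0.12523817] [0.5549343  0.12545799]
seat by fin [0.5574107  0.12388774]
```

Request:
jog_arm(
  increments=[
    [[0,-0.002,0.01,0,0,0],[0,-0.002,0.02,0,0,0],[0,-0.002,0.03,0,0,0],[0,-0.002,0.036,0,0,0],[0,-0.002,0.036,0,0,0]],
  ],
)

```text
clock: 5.3
eef_pos: [0.555, 0.1265, 0.1008]
tcp_rot: [0.0, 0.997, 0.075, -0.002]
contact_force: [-0.9, 0.4, -1.1]
opening: 0.201
finger_force: 60.0
```

Request:
jog_arm(
  increments=[
    [[0,0,0.003,0,0,0],[0,0,0.006,0,0,0],[0,0,0.009,0,0,0],[0,0,0.012,0,0,0],[0,0,0.012,0,0,0]],
  ],
)

```text
clock: 5.72
eef_pos: [0.5569, 0.1268, 0.0918]
tcp_rot: [-0.0, 0.997, 0.075, 0.001]
contact_force: [2.0, -0.2, -1.1]
opening: 0.207
finger_force: 60.0
```

Request:
jog_arm(
  increments=[
    [[0,0,0.002,0,0,0],[0,0,0.004,0,0,0],[0,0,0.006,0,0,0],[0,0,0.008,0,0,0],[0,0,0.008,0,0,0]],
  ],
)

```text
clock: 6.13
eef_pos: [0.5573, 0.1269, 0.0857]
tcp_rot: [-0.0, 0.997, 0.075, 0.002]
contact_force: [2.5, 0.6, 8.3]
opening: 0.205
finger_force: 60.0
```

Request:
jog_arm(
  increments=[
    [[0,0,0.002,0,0,0],[0,0,0.004,0,0,0],[0,0,0.006,0,0,0],[0,0,0.006,0,0,0],[0,0,0.006,0,0,0]],
  ],
)

```text
clock: 6.55
eef_pos: [0.5559, 0.1266, 0.0766]
tcp_rot: [0.0, 0.997, 0.075, -0.001]
contact_force: [3.4, 0.7, -2.4]
opening: 0.199
finger_force: 60.0
```

Request:
jog_arm(
  increments=[
    [[0,0,0.003,0,0,0],[0,0,0.006,0,0,0],[0,0,0.009,0,0,0],[0,0,0.012,0,0,0],[0,0,0.012,0,0,0]],
  ],
)

```text
clock: 6.97
eef_pos: [0.5558, 0.1266, 0.0646]
tcp_rot: [0.0, 0.997, 0.075, -0.001]
contact_force: [2.7, -0.3, -2.8]
opening: 0.201
finger_force: 60.0
```

Request:
jog_arm(
  increments=[
    [[0,0,0.002,0,0,0],[0,0,0.004,0,0,0],[0,0,0.006,0,0,0],[0,0,0.007,0,0,0],[0,0,0.007,0,0,0]],
  ],
)

```text
clock: 7.38
eef_pos: [0.5553, 0.1266, 0.0578]
tcp_rot: [0.0, 0.997, 0.075, -0.001]
contact_force: [0.2, 0.2, -1.4]
opening: 0.203
finger_force: 60.0
```

Request:
jog_arm(
  increments=[
    [[0,0,0.001,0,0,0],[0,0,0.002,0,0,0],[0,0,0.003,0,0,0],[0,0,0.003,0,0,0],[0,0,0.003,0,0,0]],
  ],
)

```text
clock: 7.8
eef_pos: [0.5559, 0.1266, 0.0577]
tcp_rot: [0.0, 0.997, 0.075, -0.0]
contact_force: [-5.3, -1.1, 10.1]
opening: 0.198
finger_force: 60.0
```

It's on the floor, and the sideways load from the bolt has gone. Now I'll release and retreat.

Request:
jog_arm(
  increments=[
    [[0,0,-0.003,0,0,0],[0,0,-0.003,0,0,0],[0,0,-0.003,0,0,0],[0,0,-0.003,0,0,0],[0,0,-0.003,0,0,0]],
  ],
  fingers=0,
)

```text
clock: 8.22
eef_pos: [0.556, 0.1267, 0.0582]
tcp_rot: [0.0, 0.997, 0.075, -0.0]
contact_force: [-0.7, 0.6, 0.1]
opening: 0.493
finger_force: 0.0
```

Request:
jog_arm(
  increments=[
    [[0,0,0,0,0,0],[0,0,-0.01,0,0,0],[0,0,-0.03,0,0,0],[0,0,-0.06,0,0,0],[0,0,-0.1,0,0,0]],
  ],
)

```text
clock: 8.63
eef_pos: [0.5547, 0.1264, 0.1572]
tcp_rot: [0.0, 0.997, 0.075, -0.003]
contact_force: [0.5, 0.0, 0.0]
opening: 0.502
finger_force: 0.0
```

Request:
jog_arm(
  increments=[
    [[-0.01,0,-0.03,0,0,0],[-0.03,0,-0.05,0,0,0],[-0.07,0,-0.07,0,0,0],[-0.1,0,-0.08,0,0,0],[-0.12,0,-0.08,0,0,0]],
  ],
)

```text
clock: 9.05
eef_pos: [0.4363, 0.1086, 0.2434]
tcp_rot: [-0.0, 0.997, 0.075, 0.003]
contact_force: [0.1, -0.3, 1.1]
opening: 0.502
finger_force: 0.0
```

Run:
```python
from h import *
s=sense();print(s['eef_pos'],s['opening'],s['contact_force'])
b=snap('scene','s4')['image'];a=snap('top','t4')['image']
B=cv2.resize(b[235:355,213:333],(400,400),interpolation=cv2.INTER_CUBIC);A=cv2.resize(a[200:325,180:305],(400,400),interpolation=cv2.INTER_CUBIC)
cv2.imwrite('pics/g4.png',np.hstack([A,B])[:,:,::-1])
```

```text
[0.43627179 0.10860423 0.24335941] 0.5016092061521142 [ 0.11507837 -0.30906457  1.12172783]
```

View pics/g4.png

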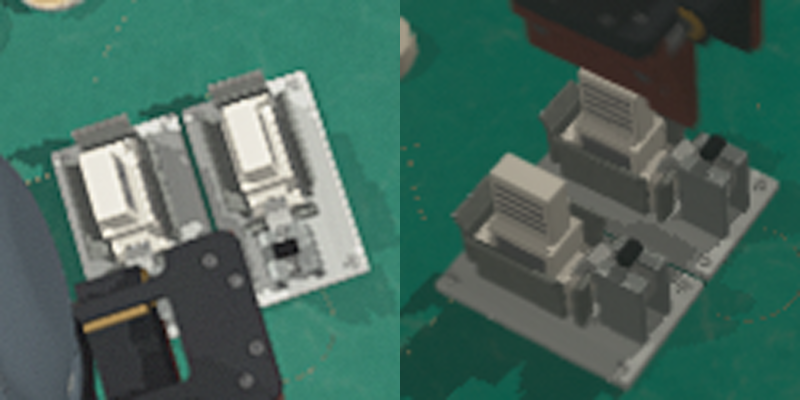

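Both bays now look alike. The thumb bar is at the same raw pixel as before insertion (282,310.6), so the bolt is back out. Handing in.

```bash
python3 -c "
from rig import finish_job
print(finish_job())"
```

```text
the job is handed in; nothing more can be done
None
```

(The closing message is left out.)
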